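Free the filter cassette of a newly delivered dry-air unit

ROBOT

A 6-joint arm with a two-finger parallel gripper is mounted at the origin on the work surface. World frame = base frame: x ahead of the robot, y to its left, z up, the work surface at z = 0. Lengths are in m, angles in rad, forces in N, time in s.
With the tool pointing down it reaches from about 0.25 to 0.725 m from the base axis. Payload 4 kg.
Tool frame: the origin (TCP) lies midway between the tips of the shut fingers; the grasp point (between the pads) lies 19 mm behind it; z points along the fingers, y is the line along which they close (so a half turn about z gives the same grasp; the last joint's range is limited). The gripper opens to 85 mm and grips with 20 to 120 N. Pads are 22 mm wide; open, the fingers measure 114 mm over their backs; the gripper's body (76 mm by 85 mm) begins 54 mm behind the grasp point. The pads swing forward as they close: fully open they stand 13 mm farther back than shut.
Start: joints at [1.13, 0.241, 0.005, 1.335, 0, 1.571], TCP at [0.213, 0.452, 0.202] pointing down, gripper open.
Joint ranges: [-2.72, 2.72], [-1.05, 1.87], [-1.09, 1.28], [-1.99, 2.15], [-1.42, 1.44], [-3.14, 3.14]. Speed limits (rad/s): [2.79, 2.79, 3.14, 3.14, 3.14, 3.14].

INTERFACE

Orientations are given as a unit quaternion [x, y, z, w].
In Python, from workcell import bot gives the robot as it stands.
- The arm moves only by the tool play_rows, never from a script. Its argument "moves" is a list of rows, each a list of 3 entries, a list of its own where there are three numbers: the opening, from -1 (shut) to 1 (fully open), then the shift along the tool's x, y, z in cm, then the turn, a rotation vector about the tool's x, y, z in rad. A call has 1 to 12 rows; each row shifts and turns the commanded pose from where the row before left it, along the tool's axes as they then stand; what a row does not reach is not made up. A row lasts 1/12 s, in which the tool goes at most 41.7 mm and 7.16 degrees, less where a joint would pass 70% of its speed; a pose out of reach is approached as far as the arm can. A call is refused whole if a number of a shift passes 4.17 or a number of a turn 0.125, either way. A call with a gripper value outside its range is refused whole. The fingers move at their own pace and stop on an object; the grip force is fixed at half the most. Time passes only in rows, so rows that do not move let the fingers close. It gives the time, the measured TCP pose, the force and the opening at its end, in the units of the state.
- bot.get_obs(): the state, without advancing time (a new reading comes with each control period).
- bot.camera(name): name is "side" or "top" or "wrist"; returns (picture, depth): 384x512x3 uint8, red, green, blue; 384x512 float32, m along the optical axis (not along the pixel's ray), 0 where there is no reading.
- bot.camera_info(name): a dict with "K" (3x3 intrinsics, pixels), "world_from_camera" (4x4, takes a point from camera to world coordinates); the wrist camera has in their place "T_tool_cam" (4x4, takes a point from camera to tool coordinates, whose origin is the TCP and whose axes are the flange's). Camera axes: x right, y up, looking along -z (the intrinsics and any distortion apply to the point x, -y, -z); pixel columns grow to the right and rows downward; lengths in m; the calibration is good to about 2 mm. A picture is of the moment at which its call begins: read the wrist's pose just before it. camera_info takes no time and is no camera call.
- bot.job_done(): hands the job in, once; it reports no verdict.
The state is a dict: "clock": time; "joint_pos": joint angles; "joint_vel": joint speeds; "tau": joint torques, N m; "eef_pos": TCP position; "tool_rot": TCP orientation; "ft_force": force on the tool from outside, world axes, zero at the start; "ft_torque": the same for the moment, N m; "grip_width": finger opening in m.
Only numpy, scipy, OpenCV 4.12 (cv2) and the standard library are available. Lean on these libraries where they do the work, as an engineer would, in place of code of your own. Each camera call takes 0.05 s, during which the arm holds its last target. There are 200 camera calls.

TASK

The newly delivered dry-air unit still has its transit bar hung on two pegs over the filter cassette: lift the bar up off the pegs and set it down flat in the steel tray, grip upwards, without dropping it. Then pinch the cassette's two side catches together, draw the cassette straight up out of the unit, and finish with the program still holding it in the fingers by the pinched catches, upright and still, with its bottom at least 5 cm above the top of the unit. Leave the bottle, the beaker and the tip box where they stand.

Things in the scene. Friction and masses are not known exactly. Their poses are not given: they have to be found in the camera images.
- unit: dry-air unit: fixed white case 170 (its x) x 150 (y) x 75 mm high on the bench, blue stripe and display on its -x face. Origin: centre of the underside, z up. Upright aluminium pegs stand on its top at x = +60 and -60, y = 0: each a post 16 in diameter, 42 high, then a pin 9 in diameter, 16 high (pin tops 133 above the bench)
- unit_well (a point): centre of the well's mouth in the case top, 75 mm above the bench, axes as the unit; mouth 64 along x, 48 along y. The cassette sits in it with 2 mm play each way, the barbs of its catches under the well's lip
- transit_bar: loose aluminium bar 150 (x) x 30 (y) x 8 mm thick, 0.12 kg, hung by an eye (hole 14 in diameter, at x = +60 and -60) on each peg's pin, along the unit's x, 42 above the case, 4 above the catches; clears the pins after rising 16. Mid-bar an upright grip block, 40 (x) x 12 (y) x 34, from 8 to 42 above the underside, to be pinched across y. Origin: centre of the underside, z up
- bar_grip (a point): point in the bar's grip block, 30 mm above the bar's underside, 12 below the block's top; axes as the bar
- cassette: loose grey filter cassette 60 (x) x 44 (y) mm, 0.23 kg with its catches, seated in the well, axes along the unit's, underside then 10 above the bench. Its ends rise 3, its 18 thick middle web 15 above the case top; only the two black catches, at +y and -y, stand higher (103 above the underside). Origin: centre of the underside, z up. It comes straight up, only while both catches are pinched
- cassette_grip (a point): point midway between the catches' thumb tabs, 92 mm above the cassette's underside, 27 above the case top when seated; axes as the cassette. Close the fingers along y here. The tabs are 26 wide (x), reach from 8 to 38 above the case top, and measure 50 over their outer faces when out, 36 when fully pinched. Springs: 3 to 6.5 N each; a 20 to 40 N grip pinches both and carries it
- catch_left (a joint): inward travel of the +y catch, 0 = sprung out (latched), 0.007 m = fully pinched; its barb clears the lip from 4 to 6 mm on
- catch_right (a joint): inward travel of the -y catch, 0 = sprung out (latched), 0.007 m = fully pinched; its barb clears the lip from 4 to 6 mm on
- tray: fixed open steel tray 220 (x) x 140 (y) x 25 high, walls 4 thick, floor 4 to 5 thick. Origin: centre of the underside, z up
- tray_in (a point): centre of the tray's inner floor, where the bar is to be set down; bar along the tray's x axis fits with 31 to spare at each end and 51 at each side
- bottle: amber bottle 60 in diameter, 140 tall, to be left alone. Origin: centre of the underside
- beaker: glass beaker 70 in diameter, 90 tall, to be left alone. Origin: centre of the underside
- tip_box: grey pipette tip box with a white lid, 122 x 82 x 56 high, to be left alone. Origin: centre of the underside
Things that resemble listed ones, but are neither listed nor needed, are in the scene too. What is meant by the transit_bar is not black or pink, and is the smaller of those in its own colour.

How it is judged:
On the way, in this order (a step that is already met when the one before it is completed fails the run):
1. the transit bar is off the pegs, lies flat in the tray and is let go, the cassette still seated (z of transit_bar in the frame of tray_in between -0.004 and 0.006 m and horizontal distance between transit_bar and tray_in below 0.08 m and angle between transit_bar's own z axis and vertical below 0.12 rad and linear speed of transit_bar below 0.03 m/s and contact force between the fingers and transit_bar below 0.1 N and z of cassette in the frame of unit below 0.018 m), for 0.2 s.
2. both catches are pinched in by the fingers while the cassette is still in its well (value of joint each of catch_left, catch_right above 0.004 m and contact force between the fingers and cassette above 1 N and z of cassette in the frame of unit below 0.06 m), for 0.1 s.
At the end, for the whole second after the job is handed in: Cassette held by its catches (each in over 4 mm), upright within 0.2 rad, under 30 mm/s, underside over 115 mm above the bench (40 mm above the unit), touching nothing else; bar let go, flat (0.12 rad, within 6 mm of the tray floor), grip up, centre within 80 mm of the tray centre (z of transit_bar in the frame of tray_in between -0.004 and 0.006 m and horizontal distance between transit_bar and tray_in below 0.08 m and angle between transit_bar's own z axis and vertical below 0.12 rad and linear speed of each of transit_bar, cassette below 0.03 m/s and contact force between the fingers and transit_bar below 0.1 N and value of joint each of catch_left, catch_right above 0.004 m and height (world z) of cassette above 0.115 m and angle between cassette's own z axis and vertical below 0.2 rad and contact force between the fingers and cassette above 1 N and contact force between cassette and unit below 0.05 N and contact force between cassette and transit_bar below 0.05 N and contact force between cassette and tray below 0.05 N and contact force between cassette and bottle below 0.05 N and contact force between cassette and beaker below 0.05 N and contact force between cassette and tip_box below 0.05 N); the arm keeps its last pose, push and grip.
It fails at once if the bottle is moved more than 30 mm (distance of bottle from where it was at the start of the episode above 0.03 m).
It fails at once if the beaker is moved more than 30 mm (distance of beaker from where it was at the start of the episode above 0.03 m).
It fails at once if the tip box is moved more than 30 mm (distance of tip_box from where it was at the start of the episode above 0.03 m).
It fails at once if the transit bar is dropped (falling faster than 0.6 m/s out of the fingers) (linear speed of transit_bar above 0.6 m/s and contact force between the fingers and transit_bar below 0.1 N).
It also fails if it takes over 61 s, if anything falls off the work surface, if the arm or the gripper's body presses on something with over 40 N, if the wrist force passes 120 N, or if a joint passes its speed limit or range.

## Working session

There is one attempt and no reset: what is moved stays moved. The work goes in short steps, Python scripts to look and compute and a tool call to move; the robot and the scene stay as the last step left them, time stands still between calls to the robot, and variables do not carry over. Pictures are saved under pics/ and viewed, on a budget of 10 in all, crops included, one or two more only if the job needs it, and the job is handed in when it is done.

Besides the shell and the picture viewer there is one more tool, called as a command line: name --argument value ..., lists and objects as JSON in quotes. play_rows: Moves the arm, as the interface text tells. Its arguments: {"type":"object","properties":{"moves":{"type":"array"}},"required":["moves"]}

```bash
mkdir -p pics
cat > h.py <<'E'
import numpy as np, cv2
from workcell import bot
from scipy.spatial.transform import Rotation as R
def snap(n):
    o=bot.get_obs(); im,d=bot.camera(n); i=bot.camera_info(n)
    if n=="wrist":
        T=np.eye(4);T[:3,:3]=R.from_quat(o["tool_rot"]).as_matrix();T[:3,3]=o["eef_pos"];M=T@np.array(i["T_tool_cam"])
    else: M=np.array(i["world_from_camera"])
    np.savez(f"{n}.npz",im=im,d=d,M=M,K=np.array(i["K"])); return im,d,M,np.array(i["K"]),i
def cloud(d,M,K):
    v,u=np.mgrid[:d.shape[0],:d.shape[1]]
    P=np.stack([(u-K[0,2])/K[0,0]*d,-(v-K[1,2])/K[1,1]*d,-d],-1)
    return P@M[:3,:3].T+M[:3,3]
E
python3 - <<'E'
from h import *
ims=[]
for n in("side","top"):
    im,d,M,K,i=snap(n);cv2.imwrite(f"pics/{n}0.png",im[...,::-1]);print(n,K.tolist(),M.round(3).tolist(),[k for k in i])
print(bot.get_obs())
E
```

```text
side [[494.23417682407944, 0.0, 254.05843822730776], [0.0, 494.23417682407944, 186.63353104811733], [0.0, 0.0, 1.0]] [[0.992, 0.091, -0.083, 0.416], [-0.122, 0.758, -0.641, -0.987], [0.005, 0.646, 0.763, 1.273], [0.0, 0.0, 0.0, 1.0]] ['K', 'world_from_camera']
top [[465.7941101988196, 0.0, 261.27752331203305], [0.0, 465.7941101988196, 195.3970928056569], [0.0, 0.0, 1.0]] [[-0.029, 0.999, -0.034, 0.48], [-1.0, -0.03, -0.009, -0.027], [-0.01, 0.034, 0.999, 1.483], [0.0, 0.0, 0.0, 1.0]] ['K', 'world_from_camera']
{'clock': 0.1, 'joint_pos': array([ 1.13004540e+00,  2.41316356e-01,  3.86032258e-03,  1.33516759e+00,
       -5.24348484e-06,  1.57076908e+00]), 'joint_vel': array([-0.00067044, -0.00056728,  0.00408413,  0.00011756,  0.00089829,
       -0.00179291]), 'tau': array([-3.17893807e-05, -3.73138332e+01,  2.53009665e+01,  1.08945463e-02,
       -5.26686210e-05, -9.41398639e-06]), 'eef_pos': array([0.21305289, 0.45166795, 0.20141316]), 'tool_rot': array([ 2.18582634e-01,  9.75818015e-01, -8.92124255e-04, -1.97174089e-04]), 'ft_force': array([-0.12370333, -0.47272212,  0.14697427]), 'ft_torque': array([-0.02798538,  0.00667898,  0.01888622]), 'grip_width': 0.0854449734049492}
```

View pics/side0.png

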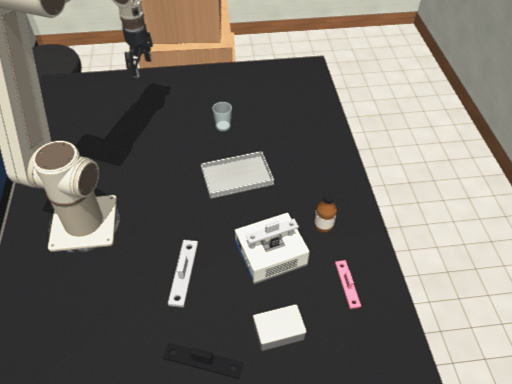

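View pics/top0.png

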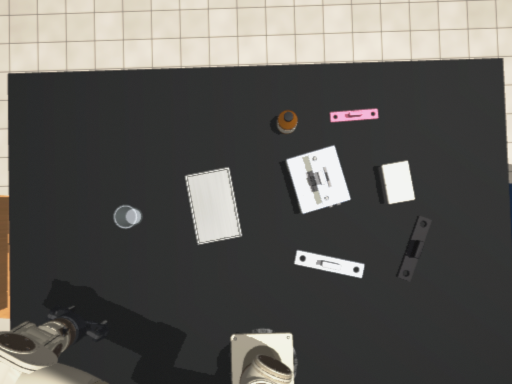

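The side view shows four bars: an aluminium one hung on the unit at (275,232), a larger loose aluminium one at (183,272), a black one at (203,360) and a pink one at (348,284). The hung one fits, as it is the smaller of the two aluminium bars. In the top view the unit is at (318,180), the tray (213,206), bottle (287,121), tip box (398,183) and beaker (127,216).

Run:
```python
from h import *
for n in("top","side"):
    z=np.load(n+".npz");im,d,M,K=z["im"],z["d"],z["M"],z["K"];P=cloud(d,M,K)
    roi=(slice(135,222),slice(275,360)) if n=="top" else (slice(205,285),slice(225,315))
    Q=P[roi].reshape(-1,3);c=im[roi].reshape(-1,3).astype(int)
    def rect(m,t):
        q=Q[m]
        if len(q)<5: print(t,len(q));return
        r=cv2.minAreaRect((q[:,:2]*1000).astype(np.float32));print(n,t,len(q),"med z",np.median(q[:,2]).round(4),"mean",q.mean(0).round(4),"rect",r)
    rect((Q[:,2]>.066)&(Q[:,2]<.088),"casetop")
    rect((Q[:,2]>.118)&(Q[:,2]<.13),"bar top")
    rect((Q[:,2]>.15)&(Q[:,2]<.18),"grip")
    print(np.histogram(Q[:,2],np.arange(-.01,.18,.01)))
    roi=(slice(160,250),slice(180,248)) if n=="top" else (slice(148,200),slice(195,280))
    Q=P[roi].reshape(-1,3)
    rect((Q[:,2]>.012)&(Q[:,2]<.04),"tray wall")
    g=im[roi].reshape(-1,3).min(1)>80
    rect(g,"tray bright")
big=cv2.resize(np.load("side.npz")["im"][195:290,220:320],None,fx=6,fy=6,interpolation=cv2.INTER_CUBIC)
cv2.imwrite("pics/crop1.png",big[...,::-1])
```

```text
top casetop 2160 med z 0.075 mean [ 0.5706 -0.1872  0.0751] rect ((571.8762817382812, -188.53445434570312), (170.59144592285156, 150.8824920654297), 14.752185821533203)
top bar top 421 med z 0.1247 mean [ 0.571  -0.1881  0.1246] rect ((571.599609375, -188.6066436767578), (149.83392333984375, 41.93545150756836), 10.439836502075195)
top grip 63 med z 0.1581 mean [ 0.5712 -0.188   0.1586] rect ((571.3578491210938, -188.25750732421875), (39.28938293457031, 12.767178535461426), 12.446972846984863)
(array([2254, 2225,   20,   12,   19,   13,   33,  113, 1974,  102,    5,
          8,   83,  398,   34,    6,   42,   21]), array([-0.01,  0.  ,  0.01,  0.02,  0.03,  0.04,  0.05,  0.06,  0.07,
        0.08,  0.09,  0.1 ,  0.11,  0.12,  0.13,  0.14,  0.15,  0.16,
        0.17]))
top tray wall 377 med z 0.023 mean [0.5038 0.141  0.0226] rect ((502.0201721191406, 137.62326049804688), (220.26820373535156, 140.62936401367188), 9.175506591796875)
top tray bright 3301 med z 0.0043 mean [0.5021 0.1391 0.0103] rect ((510.18255615234375, 97.81231689453125), (229.09437561035156, 235.78176879882812), 9.68
[... 428 characters left out ...]
5234375, -190.3944091796875), (38.60190200805664, 13.19202995300293), 15.872132301330566)
(array([2187, 1610,  108,  133,  124,  127,  150,  212, 1706,  105,   58,
         28,   86,  386,   49,   30,   56,   12]), array([-0.01,  0.  ,  0.01,  0.02,  0.03,  0.04,  0.05,  0.06,  0.07,
        0.08,  0.09,  0.1 ,  0.11,  0.12,  0.13,  0.14,  0.15,  0.16,
        0.17]))
side tray wall 480 med z 0.0206 mean [0.503  0.1329 0.0203] rect ((500.830078125, 135.9862518310547), (220.9912872314453, 150.6270294189453), 10.0831937789917)
side tray bright 2396 med z 0.0045 mean [0.5002 0.1361 0.0121] rect ((518.136474609375, -367.99566650390625), (241.8319091796875, 1231.0223388671875), 1.728558897972107)
```

View pics/crop1.png

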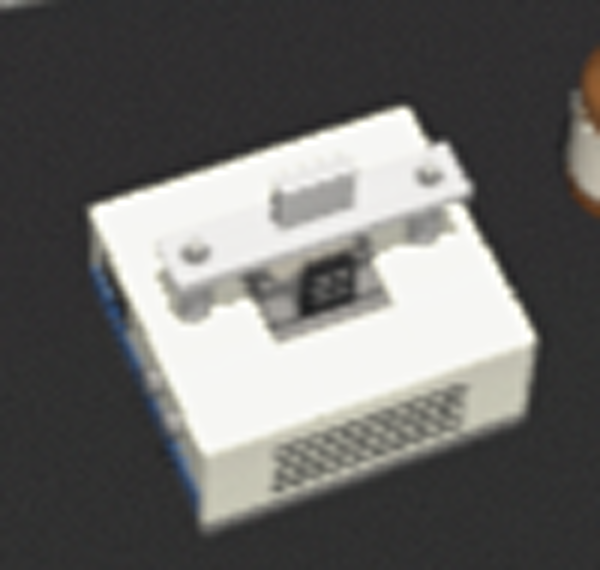

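The crop confirms it: the aluminium bar hangs on the pins with its grip up, above the black catches. The unit is at about (0.5715,-0.189) with yaw 14.6°, and the tray at (0.5015,0.137) with yaw about 9.5°. I'll move above the unit.

play_rows --moves '[[1,[0,0,-1],[0,0,-0.116]],[1,[0,0,-1],[0,0,-0.116]],[1,[0,0,-1],[0,0,-0.116]],[1,[0,0,0],[0,0,-0.116]],[1,[0,0,0],[0,0,-0.116]],[1,[0,0,0],[0,0,-0.116]],[1,[-1,-3.9,0],[0,0,0]],[1,[-1,-3.9,0],[0,0,0]],[1,[-1,-3.9,0],[0,0,0]],[1,[-1,-3.9,0],[0,0,0]],[1,[-1,-3.9,0],[0,0,0]],[1,[-1,-3.9,0],[0,0,0]]]'

```text
clock: 1.1
eef_pos: [0.3306, 0.2391, 0.2319]
tool_rot: [-0.128, 0.992, -0.0, -0.0]
ft_force: [0.2, 0.5, -0.3]
grip_width: 0.0853
```

play_rows --moves '[[1,[-1,-3.9,0],[0,0,0]],[1,[-1,-3.9,0],[0,0,0]],[1,[-1,-3.9,0],[0,0,0]],[1,[-1,-3.9,0],[0,0,0]],[1,[-1,-3.9,0],[0,0,0]],[1,[-1,-3.9,0],[0,0,0]],[1,[-1,-3.9,0],[0,0,0]],[1,[-1,-3.9,0],[0,0,0]],[1,[-1,-3.9,0],[0,0,0]],[1,[-1,-3.9,0],[0,0,0]],[1,[0,0,0],[0,0,0]],[1,[0,0,0],[0,0,0]]]'

```text
clock: 2.1
eef_pos: [0.5257, -0.1131, 0.2306]
tool_rot: [-0.125, 0.992, 0.001, -0.001]
ft_force: [-0.1, 0.4, -0.7]
grip_width: 0.0851
```

```bash
cat >> h.py <<'E'
def go(target,yaw,o=None):
    "shift (cm, tool axes, after the turn) and turn about tool z to bring tool to target, its y axis at yaw+90 deg; also tilt error"
    o=o or bot.get_obs();m=R.from_quat(o["tool_rot"]).as_matrix();y=np.deg2rad(yaw)
    W=np.array([[-np.cos(y),-np.sin(y),0],[-np.sin(y),np.cos(y),0],[0,0,-1]]).T
    if (W.T@m)[1,1]<0: W[:,:2]*=-1
    print("tcp",o["eef_pos"].round(4),"t",o["clock"],"shift cm",(W.T@(np.array(target)-o["eef_pos"])*100).round(2),"turn",R.from_matrix(m.T@W).as_rotvec().round(3),"F",o["ft_force"].round(1),"w",round(o["grip_width"],4))
def rect(q,t):
    r=cv2.minAreaRect((q[:,:2]*1000).astype(np.float32));print(t,len(q),"z",np.median(q[:,2]).round(4),[np.round(x,1) for x in r])
E
python3 - <<'E'
from h import *
im,d,M,K,i=snap("wrist");P=cloud(d,M,K);cv2.imwrite("pics/w1.png",im[...,::-1])
Q=P.reshape(-1,3);Q=Q[(abs(Q[:,0]-.5715)<.12)&(abs(Q[:,1]+.189)<.1)]
for a,b,t in((.15,.17,"grip"),(.118,.128,"bar"),(.068,.08,"case")):
    rect(Q[(Q[:,2]>a)&(Q[:,2]<b)],t)
go([.5715,-.189,.130],14.6)
E
```

```text
grip 684 z 0.1578 [array([ 569.7, -184.9]), array([40.2, 12.3]), np.float64(15.1)]
bar 3397 z 0.1241 [array([ 569.8, -185. ]), array([149.9,  30.8]), np.float64(15.3)]
case 13679 z 0.0742 [array([ 570.3, -185.3]), array([170.4, 150.6]), np.float64(15.0)]
tcp [ 0.5251 -0.1118  0.2311] t 2.15 shift cm [-2.54 -8.64 10.11] turn [ 0.001 -0.002 -0.001] F [-0.2 -0.5  0.1] w 0.0855
```

View pics/w1.png

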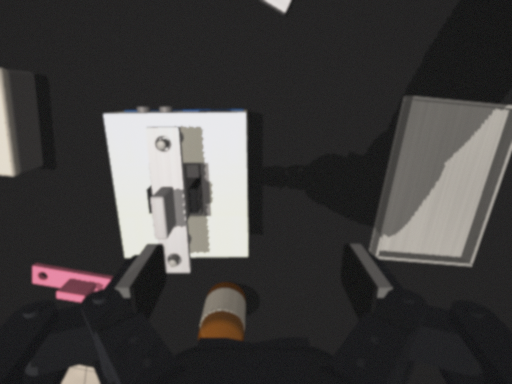

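The wrist view shows the bar on the unit with its grip at (163,212), the tray to the right at (440,180) and the bottle clear at (222,310). The wrist and fixed cameras differ by about 4 mm in y, so I'll look again from directly above.

play_rows --moves '[[1,[-0.9,-2.8,0.5],[0,0,0]],[1,[-0.8,-2.8,0.5],[0,0,0]],[1,[-0.8,-2.8,1],[0,0,0]],[1,[0,0,1],[0,0,0]],[1,[0,0,0],[0,0,0]],[1,[0,0,0],[0,0,0]],[1,[0,0,0],[0,0,0]]]'

```text
clock: 2.73
eef_pos: [0.5706, -0.1845, 0.203]
tool_rot: [-0.128, 0.992, 0.0, 0.0]
ft_force: [-0.1, -0.1, 0.4]
grip_width: 0.0853
```

Run:
```python
from h import *
im,d,M,K,i=snap("wrist");P=cloud(d,M,K);cv2.imwrite("pics/w2.png",im[...,::-1])
Q=P.reshape(-1,3);Q=Q[(abs(Q[:,0]-.5715)<.12)&(abs(Q[:,1]+.189)<.1)]
for a,b,t in((.15,.17,"grip"),(.118,.128,"bar"),(.068,.08,"case")):
    q=Q[(Q[:,2]>a)&(Q[:,2]<b)]
    if len(q)>5:rect(q,t)
go([.5708,-.1868,.130],14.9)
```

```text
grip 807 z 0.158 [array([ 569.6, -185.7]), array([39.5, 11.6]), np.float64(15.0)]
bar 4587 z 0.1242 [array([ 570. , -185.3]), array([149.4,  30. ]), np.float64(15.0)]
case 17750 z 0.0742 [array([ 570.1, -185.2]), array([169.1, 150.9]), np.float64(14.8)]
tcp [ 0.5709 -0.1847  0.2034] t 2.7833 shift cm [ 0.07 -0.2   7.34] turn [-0.     0.001 -0.003] F [-0.2  0.1  1.6] w 0.0853
```

View pics/w2.png

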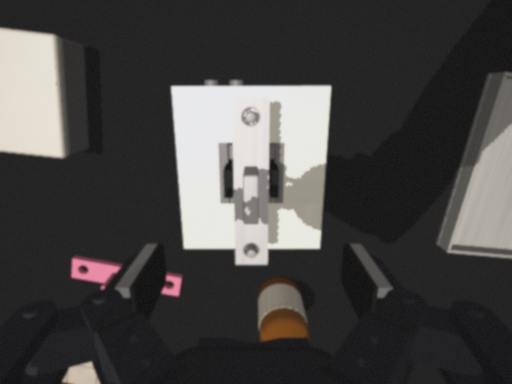

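The bar, grip and unit are now centred under the fingers, with the grip at (251,195). The finger midpoint is about column 253. I'll descend, pinch and lift 4 cm.

play_rows --moves '[[1,[0,-0.1,2],[0,0,0]],[1,[0,0,2],[0,0,0]],[1,[0,0,1.8],[0,0,0]],[1,[0,0,1.5],[0,0,0]],[1,[0,0,0],[0,0,0]],[0.3,[0,0,0],[0,0,0]],[0,[0,0,0],[0,0,0]],[-0.4,[0,0,0],[0,0,0]],[-0.6,[0,0,0],[0,0,0]],[-0.8,[0,0,0],[0,0,0]],[-1,[0,0,0],[0,0,0]],[-1,[0,0,0],[0,0,0]]]'

```text
clock: 3.78
eef_pos: [0.572, -0.1875, 0.1307]
tool_rot: [-0.127, 0.992, -0.001, 0.001]
ft_force: [-1.2, 0.1, 7.0]
grip_width: 0.0006
```

play_rows --moves '[[-1,[0,0,0],[0,0,0]],[-1,[0,0,0],[0,0,0]],[-1,[0,0,0],[0,0,0]],[-1,[0,0,0],[0,0,0]]]'

```text
clock: 4.12
eef_pos: [0.5719, -0.1871, 0.1305]
tool_rot: [-0.127, 0.992, -0.0, 0.001]
ft_force: [-0.9, 1.9, 5.4]
grip_width: 0.0002
```

The fingers shut fully, so the grip was missed. I need to look.

Run:
```python
from h import *
a=snap("wrist")[0];b=snap("side")[0]
c=cv2.resize(b[185:300,220:330],(402,420),interpolation=cv2.INTER_CUBIC)
w=cv2.resize(a,(398,299));w=cv2.copyMakeBorder(w,0,121,0,0,cv2.BORDER_CONSTANT)
cv2.imwrite("pics/chk3.png",np.hstack([w,c])[...,::-1])
go([.5708,-.1868,.130],14.9)
```

```text
tcp [ 0.5719 -0.1871  0.1305] t 4.2167 shift cm [0.1  0.06 0.05] turn [-0.001  0.002 -0.005] F [-0.2  0.7  6.5] w 0.0001
```

View pics/chk3.png

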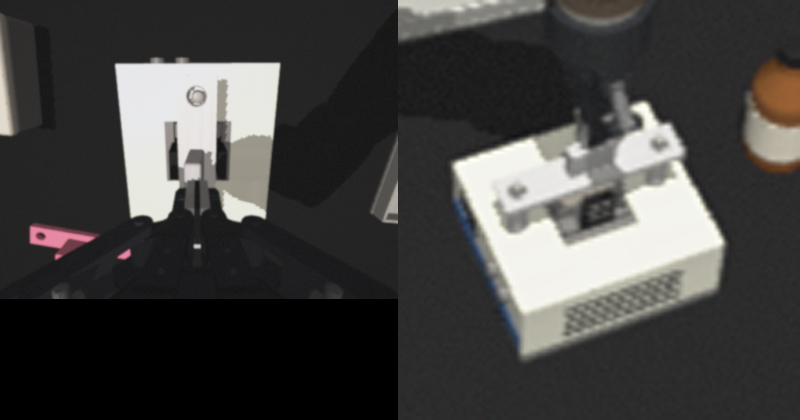

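The fingers look shut on the +x side of the block, with the bar still hanging. I'll measure where the fingertips really are relative to the block.

Run:
```python
from h import *
for n in("side","wrist"):
    z=np.load(n+".npz");im,d=z["im"],z["d"];P=cloud(d,z["M"],z["K"]);Q=P.reshape(-1,3);v=im.reshape(-1,3).max(1)
    near=(abs(Q[:,0]-.575)<.1)&(abs(Q[:,1]+.187)<.06)&(d.ravel()>0)
    g=near&(Q[:,2]>.128)&(Q[:,2]<.165)&(v>90); rect(Q[g],n+" bright .128-.165")
    for a in np.arange(.12,.2,.01):
        m=near&(Q[:,2]>a)&(Q[:,2]<a+.01)&(v<90)
        if m.sum()>4: print(n,"dark",a.round(2),m.sum(),Q[m].mean(0).round(4),Q[m].min(0).round(3),Q[m].max(0).round(3))
print(bot.camera_info("wrist"))
o=bot.get_obs();print(R.from_quat(o["tool_rot"]).as_matrix().round(3),o["joint_pos"].round(3))
```

```text
side bright .128-.165 147 z 0.1395 [array([ 570.3, -192.9]), array([146.1,  29.8]), np.float64(14.2)]
side dark 0.17 12 [ 0.5698 -0.1998  0.1751] [ 0.561 -0.206  0.17 ] [ 0.578 -0.188  0.18 ]
side dark 0.18 8 [ 0.5646 -0.1959  0.1864] [ 0.56  -0.204  0.181] [ 0.569 -0.187  0.19 ]
side dark 0.2 20 [ 0.5622 -0.1916  0.2063] [ 0.552 -0.223  0.201] [ 0.578 -0.16   0.21 ]
wrist bright .128-.165 1143 z 0.156 [array([ 540.3, -189.7]), array([67.6, 23.2]), np.float64(7.7)]
wrist dark 0.13 7 [ 0.5541 -0.1861  0.1391] [ 0.55  -0.188  0.138] [ 0.563 -0.184  0.14 ]
wrist dark 0.14 53 [ 0.5569 -0.1857  0.1454] [ 0.55  -0.189  0.14 ] [ 0.569 -0.182  0.15 ]
wrist dark 0.15 14 [ 0.5535 -0.1876  0.1529] [ 0.551 -0.189  0.15 ] [ 0.562 -0.185  0.156]
wrist dark 0.16 186 [ 0.5619 -0.1873  0.1674] [ 0.558 -0.199  0.162] [ 0.567 -0.175  0.17 ]
wrist dark 0.17 504 [ 0.5622 -0.1878  0.1753] [ 0.558 -0.2    0.17 ] [ 0.568 -0.175  0.18 ]
wrist dark 0.18 673 [ 0.5621 -0.1882  0.1851] [ 0.558 -0.2    0.18 ] [ 0.568 -0.175  0.19 ]
wrist dark 0.19 755 [ 0.5653 -0.1874  0.1955] [ 0.556 -0.2    0.19 ] [ 0.582 -0.172  0.2  ]
wrist dark 0.2 2211 [ 0.5628 -0.1881  0.2064] [ 0.55  -0.222  0.2  ] [ 0.587 -0.151  0.21 ]
{'K': array([[301.70745582,   0.        , 253.2348901 ],
       [  0.        , 301.70745582, 189.92526655],
       [  0.        ,   0.        ,   1.        ]]), 'T_tool_cam': array([[ 1.99608004e-03,  9.54709848e-01,  2.97531714e-01,
         7.62918656e-02],
       [ 9.99997858e-01, -1.74266613e-03, -1.11697417e-03,
         9.76468073e-04],
       [-5.47887795e-04,  2.97533306e-01, -9.54711282e-01,
        -1.70985660e-01],
       [ 0.00000000e+00,  0.00000000e+00,  0.00000000e+00,
         1.00000000e+00]])}
[[-0.968 -0.253  0.002]
 [-0.253  0.968 -0.   ]
 [-0.002 -0.001 -1.   ]] [-0.316  0.477  0.16   1.252  0.    -0.572]
```

Run:
```python
from h import *
z=np.load("wrist.npz");w=cv2.resize(z["im"][190:340,170:340],None,fx=3.3,fy=3.3,interpolation=cv2.INTER_CUBIC)
P=cloud(z["d"],z["M"],z["K"])
for r in range(190,310,6): print(r,[P[r,c].round(3).tolist() for c in (236,246,253,260,270)])
cv2.imwrite("pics/crop4.png",w[...,::-1])
```

```text
190 [[0.554, -0.201, 0.123], [0.552, -0.196, 0.125], [0.551, -0.191, 0.124], [0.55, -0.187, 0.125], [0.548, -0.181, 0.125]]
196 [[0.558, -0.201, 0.123], [0.552, -0.195, 0.138], [0.551, -0.191, 0.137], [0.551, -0.187, 0.135], [0.552, -0.181, 0.127]]
202 [[0.562, -0.2, 0.124], [0.552, -0.195, 0.147], [0.551, -0.191, 0.146], [0.551, -0.187, 0.143], [0.556, -0.179, 0.126]]
208 [[0.566, -0.199, 0.124], [0.552, -0.195, 0.156], [0.551, -0.191, 0.156], [0.553, -0.187, 0.148], [0.56, -0.178, 0.125]]
214 [[0.557, -0.199, 0.156], [0.554, -0.194, 0.159], [0.553, -0.191, 0.158], [0.556, -0.186, 0.149], [0.564, -0.177, 0.125]]
220 [[0.574, -0.197, 0.124], [0.558, -0.193, 0.158], [0.556, -0.19, 0.159], [0.559, -0.185, 0.149], [0.567, -0.176, 0.126]]
226 [[0.578, -0.196, 0.124], [0.561, -0.193, 0.158], [0.559, -0.189, 0.16], [0.563, -0.184, 0.149], [0.571, -0.175, 0.127]]
232 [[0.582, -0.195, 0.124], [0.561, -0.192, 0.164], [0.56, -0.189, 0.165], [0.56, -0.186, 0.164], [0.576, -0.174, 0.124]]
238 [[0.586, -0.194, 0.123], [0.561, -0.192, 0.171], [0.56, -0.189, 0.171], [0.56, -0.186, 0.17], [0.579, -0
[... 669 characters left out ...]
192, 0.203], [0.563, -0.188, 0.197], [0.559, -0.187, 0.203], [0.556, -0.184, 0.205]]
280 [[0.561, -0.195, 0.207], [0.56, -0.192, 0.206], [0.566, -0.188, 0.197], [0.558, -0.187, 0.208], [0.558, -0.183, 0.207]]
286 [[0.561, -0.195, 0.21], [0.56, -0.192, 0.21], [0.568, -0.187, 0.197], [0.56, -0.186, 0.208], [0.558, -0.183, 0.21]]
292 [[0.498, -0.205, 0.301], [0.562, -0.191, 0.21], [0.571, -0.186, 0.197], [0.563, -0.186, 0.208], [0.558, -0.184, 0.214]]
298 [[0.561, -0.195, 0.217], [0.564, -0.19, 0.211], [0.574, -0.185, 0.196], [0.567, -0.185, 0.206], [0.558, -0.184, 0.217]]
304 [[0.556, -0.195, 0.226], [0.57, -0.189, 0.206], [0.577, -0.184, 0.196], [0.569, -0.184, 0.206], [0.553, -0.186, 0.227]]
```

View pics/crop4.png

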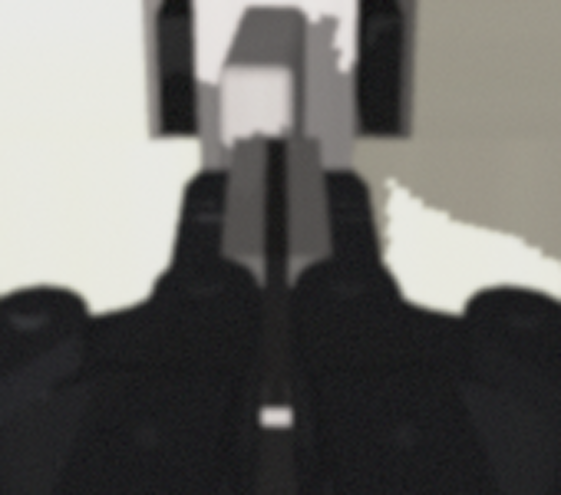

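The closed pads end at z≈0.160, on top of the block (top 0.159), although the reported TCP is 0.1305. So the real tips seem to sit about 3 cm higher than reported. I'll rise with the fingers shut and measure the tips.

play_rows --moves '[[-1,[0,0,-1],[0,0,0]],[-1,[0,0,-2],[0,0,0]],[-1,[0,0,-2],[0,0,0]],[-1,[0,0,-1],[0,0,0]],[-1,[0,0,0],[0,0,0]],[-1,[0,0,0],[0,0,0]],[-1,[0,0,0],[0,0,0]]]'

```text
clock: 4.8
eef_pos: [0.5707, -0.187, 0.188]
tool_rot: [-0.127, 0.992, 0.0, -0.001]
ft_force: [-0.4, -0.0, 0.4]
grip_width: 0.0002
```

```bash
cat > tip.py <<'E'
from h import *
im,d,M,K,i=snap("wrist")
o=bot.get_obs();m=R.from_quat(o["tool_rot"]).as_matrix();P=cloud(d,M,K)
T=(P-o["eef_pos"])@m   # tool coords
for c in range(195,312,8):
    q=T[:,c];k=(q[:,2]<.045)&(q[:,2]>-.08)&(abs(q[:,0])<.02)&(d[:,c]>0)
    if k.sum()>3:
        r=np.where(k)[0];print(c,"rows",r.min(),r.max(),"lowest in tool",q[k][np.argmax(q[k][:,2])].round(4))
print(o["eef_pos"],o["ft_force"].round(2),o["grip_width"])
a=snap("side");print(a[1].shape)
cv2.imwrite("pics/tip.png",np.hstack([cv2.resize(im,(400,300)),cv2.resize(a[0][170:290,200:340],(350,300),interpolation=cv2.INTER_CUBIC)])[...,::-1])
E
python3 tip.py
```

```text
195 rows 279 286 lowest in tool [ 0.0121 -0.0203 -0.0755]
203 rows 283 297 lowest in tool [ 0.0069 -0.0183 -0.0711]
211 rows 281 288 lowest in tool [ 0.0074 -0.0153 -0.0699]
219 rows 271 286 lowest in tool [ 0.0129 -0.0119 -0.0715]
227 rows 244 286 lowest in tool [ 0.0072 -0.0117 -0.0388]
235 rows 241 286 lowest in tool [ 0.007  -0.008  -0.0352]
243 rows 231 331 lowest in tool [ 0.0112 -0.0041 -0.0325]
251 rows 176 313 lowest in tool [ 0.0199 -0.0006  0.0434]
259 rows 176 331 lowest in tool [0.0198 0.0053 0.0439]
267 rows 235 285 lowest in tool [ 0.0114  0.0078 -0.0374]
275 rows 241 285 lowest in tool [ 0.0067  0.0118 -0.0366]
283 rows 253 287 lowest in tool [ 0.0073  0.0146 -0.0487]
291 rows 275 286 lowest in tool [ 0.0124  0.0151 -0.0732]
299 rows 282 296 lowest in tool [ 0.0071  0.0188 -0.07  ]
307 rows 284 297 lowest in tool [ 0.0068  0.0218 -0.0709]
[ 0.57044958 -0.18687903  0.1876778 ] [ 0.25 -0.15  0.14] -0.00028734186636679865
(384, 512)
```

View pics/tip.png

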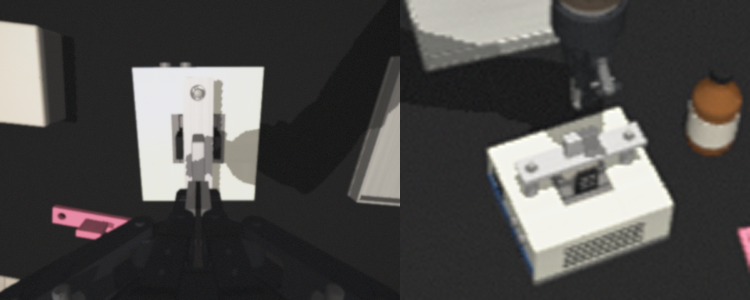

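The left panel shows the shut tips aligned with the block, and the bar is undisturbed on its pins. Depth puts the shut tips 31 mm behind the reported TCP. The contact on the block top (0.159 against TCP 0.1305) gives about 29 mm, which agrees. I'll work with that offset and grasp at reported TCP z≈0.10, watching the force.

play_rows --moves '[[1,[0,0,0],[0,0,0]],[1,[0,0,0],[0,0,0]],[1,[0,0,0],[0,0,0]],[1,[0,0,0],[0,0,0]],[1,[0,0,0],[0,0,0]],[1,[0,0,2],[0,0,0]],[1,[0,0,2],[0,0,0]],[1,[0,0,2],[0,0,0]],[1,[0,0,1],[0,0,0]],[1,[0,0,1],[0,0,0]],[1,[0,0,0.5],[0,0,0]],[1,[0,0,0],[0,0,0]]]'

```text
clock: 5.9
eef_pos: [0.5708, -0.187, 0.1033]
tool_rot: [-0.127, 0.992, 0.0, -0.001]
ft_force: [0.6, 0.7, -0.3]
grip_width: 0.0855
```

play_rows --moves '[[0.4,[0,0,0],[0,0,0]],[0,[0,0,0],[0,0,0]],[-0.3,[0,0,0],[0,0,0]],[-0.5,[0,0,0],[0,0,0]],[-0.7,[0,0,0],[0,0,0]],[-1,[0,0,0],[0,0,0]],[-1,[0,0,0],[0,0,0]],[-1,[0,0,0],[0,0,0]]]'

```text
clock: 6.57
eef_pos: [0.5716, -0.1873, 0.1047]
tool_rot: [-0.127, 0.992, -0.0, 0.0]
ft_force: [0.1, -0.1, 3.2]
grip_width: 0.0111
```

Holding at 11 mm. I'll lift slowly.

play_rows --moves '[[-1,[0,0,-0.5],[0,0,0]],[-1,[0,0,-0.7],[0,0,0]],[-1,[0,0,-0.8],[0,0,0]],[-1,[0,0,-1],[0,0,0]],[-1,[0,0,-1],[0,0,0]],[-1,[0,0,-1],[0,0,0]],[-1,[0,0,-1],[0,0,0]],[-1,[0,0,-1],[0,0,0]],[-1,[0,0,0],[0,0,0]],[-1,[0,0,0],[0,0,0]],[-1,[0,0,0],[0,0,0]]]'

```text
clock: 7.48
eef_pos: [0.5711, -0.187, 0.1739]
tool_rot: [-0.127, 0.992, 0.0, -0.0]
ft_force: [0.2, -0.1, -1.1]
grip_width: 0.0106
```

Run:
```python
from h import *
im,d,M,K,i=snap("side");P=cloud(d,M,K);Q=P.reshape(-1,3);v=im.reshape(-1,3).min(1)
q=Q[(abs(Q[:,0]-.571)<.1)&(abs(Q[:,1]+.187)<.05)&(Q[:,2]>.15)&(Q[:,2]<.2)&(v>110)];rect(q,"bar lifted");print(np.histogram(q[:,2],np.arange(.15,.21,.01)))
A=np.c_[q[:,:2],np.ones(len(q))];print("slopes",np.linalg.lstsq(A,q[:,2],rcond=None)[0])
z=P[150:200,195:280].reshape(-1,3)
w=snap("wrist");Pw=cloud(w[1],w[2],w[3]).reshape(-1,3)
k=(abs(Pw[:,0]-.5)<.15)&(abs(Pw[:,1]-.137)<.12)&(Pw[:,2]>.015)&(Pw[:,2]<.035);print(k.sum()); k.sum()>5 and rect(Pw[k],"tray w")
go([.5015,.137,.16],9.5)
```

```text
bar lifted 429 z 0.1928 [array([ 571.1, -189. ]), array([152.1,  35.2]), np.float64(14.6)]
(array([  0,   0,   0,  78, 351]), array([0.15, 0.16, 0.17, 0.18, 0.19, 0.2 ]))
slopes [-0.00603395  0.02442936  0.20075332]
1664
tray w 1664 z 0.0217 [array([535.1,  78.6]), array([193.5,  61.7]), np.float64(28.7)]
tcp [ 0.5708 -0.187   0.1733] t 7.5833 shift cm [ 1.49 33.1   1.33] turn [ 0.001 -0.001  0.089] F [ 0.4  0.5 -1.1] w 0.0106
```

Bar lifted level, with its underside at about TCP+12 mm. I'll carry it to the tray.

play_rows --moves '[[-1,[0.1,1,0],[0,0,0.03]],[-1,[0.1,2,0],[0,0,0.03]],[-1,[0.1,3,0],[0,0,0.03]],[-1,[0.15,3.5,0],[0,0,0]],[-1,[0.15,3.6,0],[0,0,0]],[-1,[0.15,3.6,0],[0,0,0]],[-1,[0.15,3.6,0],[0,0,0]],[-1,[0.15,3.6,0],[0,0,0]],[-1,[0.15,3.5,0],[0,0,0]],[-1,[0.15,3,0],[0,0,0]],[-1,[0.1,1.8,0],[0,0,0]],[-1,[0.1,0.9,0],[0,0,0]]]'

```text
clock: 8.58
eef_pos: [0.4976, 0.1384, 0.1736]
tool_rot: [-0.084, 0.996, 0.0, -0.001]
ft_force: [-0.5, 0.7, -2.5]
grip_width: 0.0109
```

play_rows --moves '[[-1,[0,0,1],[0,0,0]],[-1,[0,0,2],[0,0,0]],[-1,[0,0,2.5],[0,0,0]],[-1,[0,0,2.5],[0,0,0]],[-1,[0,0,2],[0,0,0]],[-1,[0,0,2],[0,0,0]],[-1,[0,0,1.5],[0,0,0]],[-1,[0,0,1],[0,0,0]],[-1,[0,0,0.5],[0,0,0]],[-1,[0,0,0],[0,0,0]],[-1,[0,0,0],[0,0,0]]]'

```text
clock: 9.5
eef_pos: [0.4991, 0.1356, 0.0244]
tool_rot: [-0.082, 0.997, -0.0, 0.0]
ft_force: [0.1, 0.1, -1.1]
grip_width: 0.0109
```

Run:
```python
from h import *
go([.5015,.137,-.0075],9.5)
im,d,M,K,i=snap("side");P=cloud(d,M,K);Q=P.reshape(-1,3);v=im.reshape(-1,3).min(1)
k=(abs(Q[:,0]-.5)<.15)&(abs(Q[:,1]-.137)<.1)
print(np.histogram(Q[k,2],np.arange(-.01,.1,.01)))
q=Q[k&(Q[:,2]>.031)&(Q[:,2]<.06)&(v>90)];rect(q,"bar")
cv2.imwrite("pics/tray1.png",cv2.resize(im[130:220,180:300],None,fx=5,fy=5)[...,::-1])
```

```text
tcp [0.4991 0.1356 0.0244] t 9.5 shift cm [-0.26  0.1   3.19] turn [-0.     0.    -0.001] F [ 0.1  0.1 -1.1] w 0.0109
(array([1066, 1732,  284,  242,   63,  247,   20,   26,   25,    4]), array([-0.01,  0.  ,  0.01,  0.02,  0.03,  0.04,  0.05,  0.06,  0.07,
        0.08,  0.09]))
bar 326 z 0.0437 [array([486.6, 125.5]), array([206.9,  77.3]), np.float64(29.3)]
```

View pics/tray1.png

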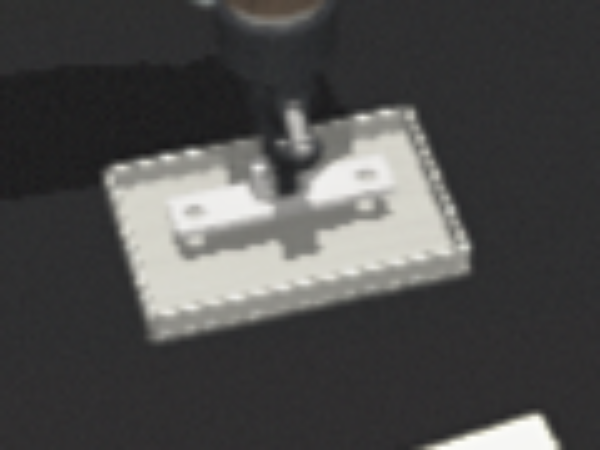

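The bar is level and centred above the tray floor, running along the tray's x. Its top is at 0.044, so it has about 3.1 cm to go.

play_rows --moves '[[-1,[-0.1,0,1],[0,0,0]],[-1,[-0.1,0,1],[0,0,0]],[-1,[0,0,0.5],[0,0,0]],[-1,[0,0,0.2],[0,0,0]],[-1,[0,0,0.1],[0,0,0]],[-1,[0,0,0],[0,0,0]],[-1,[0,0,0],[0,0,0]]]'

```text
clock: 10.13
eef_pos: [0.5008, 0.1365, -0.0037]
tool_rot: [-0.083, 0.997, 0.0, 0.0]
ft_force: [0.1, -0.7, -1.6]
grip_width: 0.0113
```

play_rows --moves '[[-1,[0,0,0.1],[0,0,0]],[-1,[0,0,0.1],[0,0,0]],[-1,[0,0,0],[0,0,0]],[-1,[0,0,0],[0,0,0]]]'

```text
clock: 10.47
eef_pos: [0.5007, 0.1364, -0.0057]
tool_rot: [-0.083, 0.997, -0.0, 0.0]
ft_force: [0.5, -0.3, -1.4]
grip_width: 0.0111
```

play_rows --moves '[[-1,[0,0,0.1],[0,0,0]],[-1,[0,0,0],[0,0,0]],[-1,[0,0,0],[0,0,0]]]'

```text
clock: 10.72
eef_pos: [0.5006, 0.1364, -0.0068]
tool_rot: [-0.083, 0.997, -0.0, -0.0]
ft_force: [0.7, 0.3, -0.7]
grip_width: 0.0109
```

play_rows --moves '[[-1,[0,0,0.1],[0,0,0]],[-1,[0,0,0],[0,0,0]],[-1,[0,0,0],[0,0,0]]]'

```text
clock: 10.97
eef_pos: [0.5006, 0.1364, -0.0079]
tool_rot: [-0.083, 0.997, -0.0, -0.0]
ft_force: [0.3, 0.7, -0.7]
grip_width: 0.0112
```

play_rows --moves '[[-1,[0,0,0.1],[0,0,0]],[-1,[0,0,0],[0,0,0]],[-1,[0,0,0],[0,0,0]]]'

```text
clock: 11.22
eef_pos: [0.5008, 0.1364, -0.0082]
tool_rot: [-0.083, 0.997, 0.0, 0.0]
ft_force: [-2.7, -0.1, 4.3]
grip_width: 0.0107
```

The bar is on the floor: the force rose to 4 N. I'll release it and rise.

play_rows --moves '[[-0.6,[0,0,0],[0,0,0]],[-0.4,[0,0,0],[0,0,0]],[-0.2,[0,0,0],[0,0,0]],[0,[0,0,0],[0,0,0]],[0,[0,0,0],[0,0,0]],[0,[0,0,-1],[0,0,0]],[0,[0,0,-2],[0,0,0]],[0,[0,0,-3],[0,0,0]],[1,[0,0,-3],[0,0,0]],[1,[0,0,-3.5],[0,0,0]],[1,[0,0,-3.5],[0,0,0]],[1,[0,0,-3],[0,0,0]]]'

```text
clock: 12.22
eef_pos: [0.5009, 0.1364, 0.1846]
tool_rot: [-0.083, 0.997, 0.0, 0.001]
ft_force: [0.6, 0.4, -0.2]
grip_width: 0.0852
```

Run:
```python
from h import *
im,d,M,K,i=snap("side");P=cloud(d,M,K);Q=P.reshape(-1,3);v=im.reshape(-1,3).min(1)
k=(abs(Q[:,0]-.5)<.15)&(abs(Q[:,1]-.137)<.1)
q=Q[k&(abs(Q[:,0]-.5)<.07)&(abs(Q[:,1]-.137)<.05)&(Q[:,2]>.009)&(Q[:,2]<.016)];rect(q,"bar top")
q=Q[k&(Q[:,2]>.035)&(Q[:,2]<.055)&(v>80)];rect(q,"block")
def unit(n):
    im,d,M,K,i=snap(n);P=cloud(d,M,K);Q=P.reshape(-1,3);v=im.reshape(-1,3).max(1)
    k=(abs(Q[:,0]-.571)<.11)&(abs(Q[:,1]+.187)<.11)
    q=Q[k&(Q[:,2]>.068)&(Q[:,2]<.08)];rect(q,n+" case")
    q=Q[k&(Q[:,2]>.105)&(Q[:,2]<.12)&(v<110)];rect(q,n+" tabs")
    q=Q[k&(Q[:,2]>.122)&(Q[:,2]<.14)];rect(q,n+" pins")
    cv2.imwrite(f"pics/u_{n}.png",im[...,::-1])
unit("top");unit("side")
go([.5708,-.187,.17],14.9)
```

```text
bar top 189 z 0.0116 [array([499.8, 141.4]), array([138.7,  87.1]), np.float64(0.5)]
block 50 z 0.0436 [array([502. , 132.8]), array([40.2, 19.5]), np.float64(17.8)]
top case 2331 z 0.0749 [array([ 571.8, -188.8]), array([170.1, 150.7]), np.float64(14.8)]
top tabs 46 z 0.1122 [array([ 571.4, -187.1]), array([25.3, 47.6]), np.float64(14.5)]
top pins 13 z 0.1308 [array([ 571.1, -187.7]), array([126.7,   6.9]), np.float64(14.7)]
side case 2123 z 0.0744 [array([ 571.3, -189.3]), array([172.1, 155.6]), np.float64(14.6)]
side tabs 54 z 0.1113 [array([ 570.1, -191.4]), array([25.2, 51.7]), np.float64(16.0)]
side pins 24 z 0.1293 [array([ 570.8, -190.1]), array([128.2,  11.4]), np.float64(16.1)]
tcp [0.5029 0.137  0.1851] t 12.3667 shift cm [  1.77 -33.06   1.51] turn [ 0.     0.008 -0.095] F [-0.7  0.3 -0.1] w 0.0854
```

The bar lies flat: its top is at 0.0116 (floor +7–8 mm) and its block at (0.502,0.133). I'll go back above the unit.

play_rows --moves '[[1,[0.1,-1.5,0],[0,0,-0.03]],[1,[0.2,-3,0],[0,0,-0.03]],[1,[0.2,-3.6,0],[0,0,-0.035]],[1,[0.2,-3.7,0],[0,0,0]],[1,[0.2,-3.7,0],[0,0,0]],[1,[0.2,-3.7,0],[0,0,0]],[1,[0.2,-3.7,0],[0,0,0]],[1,[0.2,-3.7,0],[0,0,0]],[1,[0.2,-3.4,0],[0,0,0]],[1,[0,-2,0],[0,0,0]],[1,[0,-1,0],[0,0,0]],[1,[0,0,0],[0,0,0]]]'

```text
clock: 13.37
eef_pos: [0.5639, -0.1893, 0.1796]
tool_rot: [-0.128, 0.992, 0.0, -0.001]
ft_force: [-0.9, -1.3, -0.4]
grip_width: 0.0854
```

play_rows --moves '[[1,[0,0,0],[0,0,0]],[1,[0,0,0],[0,0,0]]]'

```text
clock: 13.53
eef_pos: [0.564, -0.1861, 0.1807]
tool_rot: [-0.13, 0.991, 0.001, -0.001]
ft_force: [-0.1, 0.9, -0.8]
grip_width: 0.0857
```

Run:
```python
from h import *
im,d,M,K,i=snap("wrist");P=cloud(d,M,K);Q=P.reshape(-1,3);v=im.reshape(-1,3).max(1)
k=(abs(Q[:,0]-.571)<.11)&(abs(Q[:,1]+.187)<.11)
rect(Q[k&(Q[:,2]>.068)&(Q[:,2]<.08)],"case")
k&=(abs(Q[:,0]-.571)<.035)&(abs(Q[:,1]+.187)<.035)
rect(Q[k&(Q[:,2]>.104)&(Q[:,2]<.12)],"tabs")
print(np.histogram(Q[k,2],np.arange(.05,.15,.01)))
go([.5708,-.187,.055],14.8)
cv2.imwrite("pics/w5.png",im[...,::-1])
```

```text
case 23433 z 0.0743 [array([ 570.6, -185.3]), array([171.3, 150.6]), np.float64(14.9)]
tabs 652 z 0.1121 [array([ 569.9, -185.5]), array([26.7, 50. ]), np.float64(15.4)]
(array([  64,  205, 2389,  931,  497,  104,  597,    0,    0]), array([0.05, 0.06, 0.07, 0.08, 0.09, 0.1 , 0.11, 0.12, 0.13, 0.14]))
tcp [ 0.5642 -0.1859  0.181 ] t 13.5833 shift cm [-0.61 -0.28 12.6 ] turn [ 0.001 -0.001  0.004] F [ 1.2 -0.5 -0.2] w 0.085
```

View pics/w5.png

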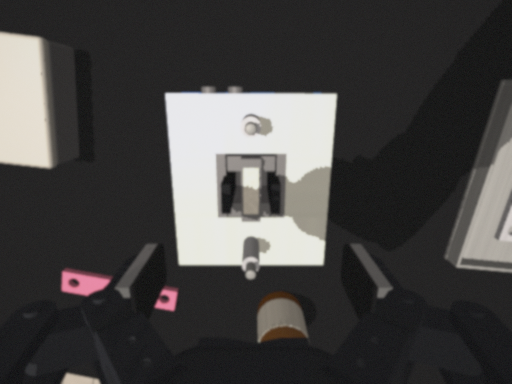

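Both black catches stand clear at (228,190) and (274,190), symmetric about the web. The wrist depth gives their centre as (0.570,-0.1855). I'll centre and descend.

play_rows --moves '[[1,[-0.6,-0.2,1],[0,0,0]],[1,[0,0,2],[0,0,0]],[1,[0,0,2],[0,0,0]],[1,[0,0,2],[0,0,0]],[1,[0,0,2],[0,0,0]],[1,[0,0,1.5],[0,0,0]],[1,[0,0,1],[0,0,0]],[1,[0,0,0.7],[0,0,0]],[1,[0,0,0.3],[0,0,0]],[1,[0,0,0],[0,0,0]],[1,[0,0,0],[0,0,0]]]'

```text
clock: 14.5
eef_pos: [0.5716, -0.188, 0.057]
tool_rot: [-0.13, 0.992, -0.0, 0.001]
ft_force: [-1.1, -1.4, 1.3]
grip_width: 0.0855
```

Run:
```python
from h import *
go([.5705,-.1867,.055],14.9)
```

```text
tcp [ 0.5716 -0.188   0.057 ] t 14.5 shift cm [0.07 0.16 0.2 ] turn [-0.001  0.001  0.   ] F [-1.1 -1.4  1.3] w 0.0855
```

play_rows --moves '[[0.5,[0,0.1,0],[0,0,0]],[0.3,[0,0,0],[0,0,0]],[0.2,[0,0,0],[0,0,0]],[0.1,[0,0,0],[0,0,0]],[0,[0,0,0],[0,0,0]],[-0.1,[0,0,0],[0,0,0]],[-0.2,[0,0,0],[0,0,0]],[-0.4,[0,0,0],[0,0,0]],[-1,[0,0,0],[0,0,0]],[-1,[0,0,0],[0,0,0]],[-1,[0,0,0],[0,0,0]]]'

```text
clock: 15.42
eef_pos: [0.5714, -0.1869, 0.0595]
tool_rot: [-0.13, 0.992, -0.0, 0.002]
ft_force: [-5.0, 3.0, 14.8]
grip_width: 0.0272
```

The width is 27 mm where 36 was expected, with 15 N upward. I'll look before lifting.

Run:
```python
from h import *
go([.5705,-.1867,.055],14.9)
a=snap("wrist");b=snap("side")
w=cv2.resize(a[0][130:330,130:380],(450,360),interpolation=cv2.INTER_CUBIC);c=cv2.resize(b[0][195:295,225:325],(350,350),interpolation=cv2.INTER_CUBIC);c=cv2.copyMakeBorder(c,0,10,0,0,0)
cv2.imwrite("pics/p6.png",np.hstack([w,c])[...,::-1])
P=cloud(a[1],a[2],a[3])
for r in range(190,300,8): print(r,[P[r,c].round(3).tolist() for c in range(216,300,8)])
```

```text
tcp [ 0.5714 -0.1869  0.0595] t 15.4167 shift cm [0.09 0.05 0.45] turn [-0.001  0.003  0.   ] F [-5.   3.  14.8] w 0.0272
190 [[0.549, -0.212, 0.077], [0.547, -0.208, 0.078], [0.547, -0.204, 0.077], [0.543, -0.2, 0.085], [0.542, -0.196, 0.085], [0.541, -0.192, 0.085], [0.54, -0.188, 0.084], [0.541, -0.183, 0.076], [0.54, -0.179, 0.077], [0.539, -0.175, 0.077], [0.556, -0.156, 0.009]]
198 [[0.553, -0.211, 0.077], [0.553, -0.207, 0.076], [0.55, -0.203, 0.078], [0.545, -0.199, 0.09], [0.544, -0.196, 0.091], [0.543, -0.192, 0.089], [0.542, -0.188, 0.09], [0.542, -0.184, 0.089], [0.544, -0.178, 0.077], [0.543, -0.174, 0.077], [0.545, -0.167, 0.066]]
206 [[0.557, -0.21, 0.078], [0.556, -0.206, 0.078], [0.555, -0.202, 0.077], [0.55, -0.198, 0.089], [0.549, -0.194, 0.088], [0.548, -0.191, 0.089], [0.547, -0.187, 0.089], [0.55, -0.181, 0.077], [0.549, -0.177, 0.077], [0.547, -0.173, 0.078], [0.549, -0.166, 0.068]]
214 [[0.591, -0.211, 0.01], [0.566, -0.205, 0.065], [0.561, -0.201, 0.074], [0.554, -0.197, 0.09], [0.553, -0.193, 0.09], [0.551, -0.19, 0.091], [0.55, -0.186, 0.09], [0.555, -0.179
[... 2020 characters left out ...]
, 0.089], [0.588, -0.184, 0.09], [0.587, -0.18, 0.09], [0.586, -0.176, 0.09], [0.593, -0.169, 0.078], [0.57, -0.173, 0.112], [0.561, -0.174, 0.126], [0.555, -0.174, 0.133]]
286 [[0.572, -0.201, 0.126], [0.581, -0.197, 0.112], [0.58, -0.193, 0.112], [0.594, -0.187, 0.09], [0.593, -0.183, 0.09], [0.593, -0.178, 0.089], [0.591, -0.174, 0.089], [0.6, -0.166, 0.074], [0.574, -0.172, 0.112], [0.565, -0.173, 0.125], [0.555, -0.175, 0.139]]
294 [[0.575, -0.2, 0.127], [0.584, -0.196, 0.113], [0.584, -0.192, 0.112], [0.6, -0.186, 0.089], [0.599, -0.181, 0.089], [0.597, -0.177, 0.089], [0.596, -0.173, 0.09], [0.606, -0.165, 0.074], [0.578, -0.171, 0.112], [0.568, -0.172, 0.125], [0.555, -0.175, 0.143]]
```

View pics/p6.png

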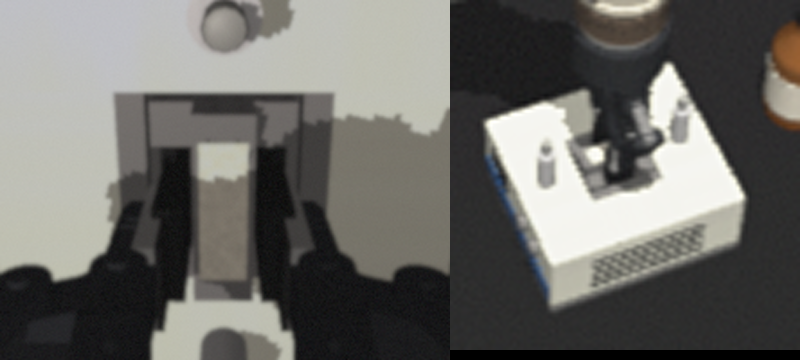

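Both catches are between the pads and pinched inward, against the web on either side. The upward force fits the pads swinging forward along the tabs. I'll lift gently and watch the force.

play_rows --moves '[[-1,[0,0,0],[0,0,0]],[-1,[0,0,0],[0,0,0]],[-1,[0,0,-0.2],[0,0,0]],[-1,[0,0,-0.2],[0,0,0]],[-1,[0,0,-0.2],[0,0,0]],[-1,[0,0,-0.3],[0,0,0]],[-1,[0,0,0],[0,0,0]],[-1,[0,0,0],[0,0,0]]]'

```text
clock: 16.18
eef_pos: [0.5705, -0.1871, 0.0648]
tool_rot: [-0.13, 0.992, 0.0, -0.0]
ft_force: [0.2, 0.5, -2.8]
grip_width: 0.027
```

```bash
cat > web.py <<'E'
from h import *
go([.5705,-.1867,.055],14.9)
a=snap("wrist");P=cloud(a[1],a[2],a[3])
print("web/tab rows",[(r,P[r,252,2].round(4),P[r,230,2].round(4),P[r,272,2].round(4)) for r in (206,222,238,254,270,286)])
E
python3 web.py
```

```text
tcp [ 0.5705 -0.1871  0.0648] t 16.1833 shift cm [-0.01  0.04  0.98] turn [ 0. -0.  0.] F [ 0.2  0.5 -2.8] w 0.027
web/tab rows [(206, np.float64(0.0942), np.float64(0.0819), np.float64(0.0816)), (222, np.float64(0.0953), np.float64(0.091), np.float64(0.0896)), (238, np.float64(0.0941), np.float64(0.1089), np.float64(0.093)), (254, np.float64(0.095), np.float64(0.1175), np.float64(0.0951)), (270, np.float64(0.0948), np.float64(0.1175), np.float64(0.0975)), (286, np.float64(0.0942), np.float64(0.1173), np.float64(0.0734))]
```

The cassette rises with the fingers: the web is up 5 mm and the load is −2.8 N, about its weight. I'll draw it straight up.

play_rows --moves '[[-1,[0,0,-0.5],[0,0,0]],[-1,[0,0,-0.8],[0,0,0]],[-1,[0,0,-1.2],[0,0,0]],[-1,[0,0,-1.4],[0,0,0]],[-1,[0,0,-1.4],[0,0,0]],[-1,[0,0,-1.4],[0,0,0]],[-1,[0,0,-1.4],[0,0,0]],[-1,[0,0,-1.4],[0,0,0]],[-1,[0,0,-1.4],[0,0,0]],[-1,[0,0,-1.2],[0,0,0]],[-1,[0,0,-0.8],[0,0,0]],[-1,[0,0,-0.4],[0,0,0]]]'

```text
clock: 17.23
eef_pos: [0.5714, -0.1873, 0.2004]
tool_rot: [-0.13, 0.992, -0.001, 0.001]
ft_force: [-0.2, 1.0, -2.0]
grip_width: 0.0266
```

play_rows --moves '[[-1,[0,0,-0.8],[0,0,0]],[-1,[0,0,-0.4],[0,0,0]],[-1,[0,0,0],[0,0,0]],[-1,[0,0,0],[0,0,0]],[-1,[0,0,0],[0,0,0]],[-1,[0,0,0],[0,0,0]],[-1,[0,0,0],[0,0,0]],[-1,[0,0,0],[0,0,0]]]'

```text
clock: 17.9
eef_pos: [0.5704, -0.187, 0.2097]
tool_rot: [-0.13, 0.992, 0.0, -0.0]
ft_force: [0.2, 0.8, -2.2]
grip_width: 0.0271
```

```bash
python3 web.py
python3 - <<'E'
from h import *
im,d,M,K,i=snap("side");P=cloud(d,M,K);Q=P.reshape(-1,3);v=im.reshape(-1,3).mean(1)
k=(abs(Q[:,0]-.571)<.035)&(abs(Q[:,1]+.187)<.04)
print(np.histogram(Q[k,2],np.arange(.06,.26,.01)))
w=np.load("wrist.npz");Pw=cloud(w["d"],w["M"],w["K"])[200:240,246:260].reshape(-1,3);A=np.c_[Pw[:,:2],np.ones(len(Pw))];print("web slopes",np.linalg.lstsq(A,Pw[:,2],rcond=None)[0])
k=(abs(Q[:,0]-.5)<.1)&(abs(Q[:,1]-.137)<.05)
rect(Q[k&(Q[:,2]>.035)&(Q[:,2]<.055)],"bar block")
cv2.imwrite("pics/end.png",np.hstack([cv2.resize(im[120:300,170:350],(440,440),interpolation=cv2.INTER_CUBIC),cv2.copyMakeBorder(cv2.resize(w["im"],(360,270)),0,170,0,0,0)])[...,::-1])
E
```

```text
tcp [ 0.5704 -0.187   0.2097] t 17.9 shift cm [-0.02  0.03 15.47] turn [ 0.001 -0.001  0.   ] F [ 0.2  0.8 -2.2] w 0.0271
web/tab rows [(206, np.float64(0.2394), np.float64(0.2273), np.float64(0.228)), (222, np.float64(0.2417), np.float64(0.2365), np.float64(0.2347)), (238, np.float64(0.2394), np.float64(0.2539), np.float64(0.2369)), (254, np.float64(0.24), np.float64(0.262), np.float64(0.2405)), (270, np.float64(0.2401), np.float64(0.2627), np.float64(0.2423)), (286, np.float64(0.2403), np.float64(0.2626), np.float64(0.026))]
(array([ 32, 235,   3,   0,   0,   0,   0,   0,   0,  12,  84,  38,  64,
        49,  50,  78,  92,  67,  51]), array([0.06, 0.07, 0.08, 0.09, 0.1 , 0.11, 0.12, 0.13, 0.14, 0.15, 0.16,
       0.17, 0.18, 0.19, 0.2 , 0.21, 0.22, 0.23, 0.24, 0.25]))
web slopes [-0.30204805 -0.06985006  0.39420144]
bar block 56 z 0.0433 [array([501. , 131.8]), array([39.8, 17.2]), np.float64(14.8)]
```

View pics/end.png

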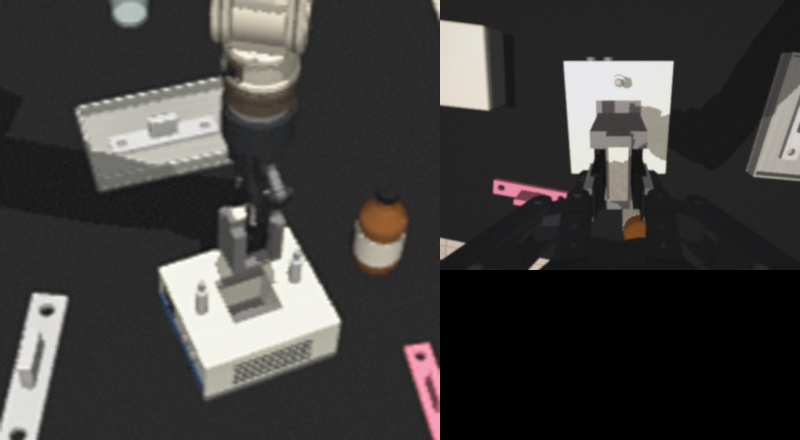

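The cassette hangs upright and still. Its web is level at z=0.240 from front to back, so the underside is at about 0.16, roughly 8 cm above the unit. The well is empty, the bar is flat in the tray with its grip up, and the bottle and beaker stand where they were. I'll hand in.

```bash
python3 -c "
from h import *
print(bot.job_done()); o=bot.get_obs(); print(o['clock'],o['eef_pos'],o['grip_width'],o['ft_force'].round(1))"
```

```text
the job is handed in; nothing more can be done
None
the job is handed in; nothing more can be done
```

I lifted the transit bar off the pegs and set it down flat in the steel tray, grip upwards. Then I pinched the catches, drew the cassette straight up and handed the job in at about 18 s, still holding it. The hand-in gives no verdict.

**Last checks:**
- **Cassette:** its underside is about 0.16 m above the bench (roughly 8 cm above the unit), upright and still, with a load of about 2.2 N, which matches its weight. One slope fit on the web came out tilted. I set it aside because its window took in the web's front edge, and readings along the web agree within about 1 mm.
- **Bar:** its grip block is about 5 mm from the tray centre, and its top was 7–8 mm above the floor after release.
- **Other items:** the bottle, tip box and beaker look where they were. I judged this by eye in the last picture, not by measurement.

**What disagreed:**
- **Fingertips:** the real tips sit about 30 mm behind the reported tool position. My first try at the bar therefore shut the fingers on top of the grip block (about 7 N, nothing moved). I measured the offset and worked with it from then on.
- **Pinch width:** the gripper read 27 mm on the catches where 36 mm was expected. I relied on the picture and on the cassette coming free as evidence that both catches were in, since I had no direct reading of their travel.
- **Cameras:** the wrist and fixed cameras differed by 3–5 mm in y, so I aimed between them.

I viewed 12 pictures, two over the budget of 10, because of the missed grasp.

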